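# Set the leak tester's selector to the yellow port and press test

## Task

Set the cylinder-head leak tester to its yellow port: with the fingertips, gently push the orange tab of the rotary selector round until its black pointer is lined up with the yellow cap, without pinching the tab. Then press the green test button fully down and let it come up again. Never press the button while the selector is on anything else, and leave the piston, socket and spray can where they stand.

Things in the scene. Friction and masses are not known exactly. Their poses are not given: they have to be found in the camera images.
- manifold: Leak tester: a grey round block, 240 mm across and 30 mm high, fixed to the bench at a varying place and yaw. Origin: centre of its underside, on the selector's upright axis; z up. On it turns a flat aluminium selector disc, 152 mm across, top face at 44 mm above the bench (a 32 mm wide hub cap in the middle rises to 49 mm). Short steel stubs stick out of the block's side (look only). Pinching the tab, or pushing the tester with more than about 30 N, counts as rough.
- selector (a joint): Angle of the selector about its upright axis, rad, growing counter-clockwise seen from above. At 0 the tab and pointer point along the manifold's -x axis (park, no port there). Stops at -2.2 and +2.2; it cannot go through the sector behind. The ports lie at -1.74, -0.87, +0.87 and +1.74, so it may have to go either way. Starts near 0. No clicks: even friction, about 0.2 N m (some 4 N at the tab), and it stays where it is left.
- tab (a point): Centre of the orange upright tab on the selector disc: a plate 24 mm long along the radius (45 to 69 mm from the axis), 8 mm thick across it, standing 38 mm above the disc, top at 82 mm above the bench; this point lies 57 mm from the axis and 63 mm above the bench. Push on its flat sides, towards either side. Nothing else within 100 mm of the axis rises above 49 mm.
- pointer (a point): The point that the selector's black pointer points at: 100 mm from the axis, on the same radius as the tab and on the circle of the port caps, 44 mm above the bench (the pointer itself ends 85 mm from the axis, at the disc's rim). The selector is set to a port when this point is over that port's cap.
- port_yellow: Yellow cap, a disc 26 mm across and 6 mm high on the manifold's top, the port to select. Origin: centre of its underside, 100 mm from the selector's axis, 30 mm above the bench. Which of the four places it has varies.
- port_red: Red cap, same size, another port (place varies).
- port_blue: Blue cap, same size, another port (place varies).
- port_white: White cap, same size, another port (place varies).
- test_top (a point): Centre of the top of the green test button, 32 mm across, 57 mm above the bench when up; it rises 10 mm from a black round housing 48 mm across, on the middle of a fixed grey box 80 x 80 x 35 mm. The box stands to the left or the right of the tester.
- test (a joint): Travel of the test button, m: 0 up, 0.006 fully down; a spring returns it, fully down takes about 5 N.
- piston: Loose aluminium engine piston, 80 mm across, 58 mm high, standing upright on the other side of the tester from the button. Origin: centre of its underside. Leave it alone.
- socket: Loose steel wrench socket with a red band, 30 mm across, 62 mm high, upright. Origin: centre of its underside. Leave it alone.
- spray_can: Loose red and white spray can, 54 mm across, 150 mm high, upright. Origin: centre of its underside. Leave it alone.
Mind the look-alikes: they are no part of the job. Leave any purple look-alike of the part that bears test_top alone.

How it is judged (in metres and radians):
On the way, in this order (a step that is already met when the one before it is completed fails the run):
1. the selector is set to the yellow port and at rest (horizontal distance between pointer and port_yellow below 0.012 m and velocity of joint selector between -0.05 and 0.05 rad/s), for 0.3 s.
2. the test button is pressed down, at least 4.5 mm (horizontal distance between pointer and port_yellow below 0.012 m and value of joint test above 0.0045 m), for 0.05 s.
At the end, for the whole second after the job is handed in: The selector's pointer point is within 12 mm (about 7 degrees) of the yellow cap's centre, seen from above, and at rest; the test button is up again (within 1.5 mm); piston, socket and spray can are within 20 mm of where they stood (all of step 1 and value of joint test below 0.0015 m and distance of each of piston, socket, spray_can from where it was at the start of the episode below 0.02 m); the robot touches nothing.
It fails at once if the test button is pressed (more than 3 mm) while the selector is not on yellow (value of joint test above 0.003 m and not (horizontal distance between pointer and port_yellow below 0.012 m)).
It fails at once if the tester or its tab is pinched or pushed roughly (more than 30 N) (contact force between the fingers and manifold above 30 N).
It fails at once if the piston is lifted, tipped or pushed away (distance of piston from where it was at the start of the episode above 0.02 m or angle between piston's own z axis and vertical above 0.3 rad).
It fails at once if the socket is lifted, tipped or pushed away (distance of socket from where it was at the start of the episode above 0.02 m or angle between socket's own z axis and vertical above 0.3 rad).
It fails at once if the spray can is lifted, tipped or pushed away (distance of spray_can from where it was at the start of the episode above 0.02 m or angle between spray_can's own z axis and vertical above 0.3 rad).
It also fails if it takes over 48 s, if anything falls off the work surface, if the arm or the gripper's body presses on something with over 40 N, if the wrist force passes 120 N, or if a joint passes its speed limit or range.

## Robot

A 6-joint arm with a two-finger parallel gripper is mounted at the origin on the work surface. World frame = base frame: x ahead of the robot, y to its left, z up, the work surface at z = 0. Lengths are in mm, angles in degrees, forces in N, time in s.
With the tool pointing down it reaches from about 350 to 850 mm from the base axis. Payload 8.1 kg.
Tool frame: the origin (TCP) lies midway between the tips of the shut fingers; the grasp point (between the pads) lies 19 mm behind it; z points along the fingers, y is the direction in which the jaws open and shut (so a half turn about z gives the same grasp; the last joint's range is limited). The gripper opens to 85 mm and grips with 20 to 120 N. Pads are 22 mm wide; open, the fingers measure 114 mm over their backs; the gripper's body (76 mm by 85 mm) begins 54 mm behind the grasp point. The pads swing forward as they close: fully open they stand 13 mm farther back than shut.
Start: joints at [62.601, 7.471, 85.268, -0, 87.261, -4.893], TCP at [229.645, 554.318, 231.292] pointing down, gripper open.
Joint ranges: [-169.43, 169.43], [-51.17, 129.36], [1.28, 143.12], [-76.62, 256.62], [0, 156.53], [-152.29, 152.29]. Speed limits (degrees/s): [136.94, 136.94, 159.86, 180, 180, 180].

## Interface

Orientations are given as [roll, pitch, yaw] about the fixed x, y, z axes, in that order (R = Rz(yaw) Ry(pitch) Rx(roll)).
In Python, from bench import telemetry, snapshot, camera_params, job gives the robot as it stands. The module is installed in compiled form; this text tells all that it offers.
- The arm moves only by the shell command python3 -m jog 'ROWS' [FORCE]. ROWS is JSON, a list that holds one entry, the list of rows, each a list of 7 numbers: the shift along the tool's x, y, z in units of 50 mm (1.0 is 50 mm), then the turn, a rotation vector about the tool's x, y, z in units of 2 pi rad (1.0 is 2 pi rad), then the opening, from 0 (shut) to 1 (fully open). In form: [[[dx, dy, dz, rx, ry, rz, claw], ...]]. A call has 1 to 12 rows; each row shifts and turns the commanded pose from where the row before left it, along the tool's axes as they then stand; what a row does not reach is not made up. A row lasts 1/8 s, in which the tool goes at most 62.5 mm and 10.7 degrees, less where a joint would pass 70% of its speed; a pose out of reach is approached as far as the arm can. A call with a number of a shift or a turn outside -1 to 1 is refused whole. A call with a gripper value outside its range is refused whole. The fingers move at their own pace and stop on an object; FORCE is the grip in N (left out, the last holds). Time passes only in rows, so rows that do not move let the fingers close. It gives the time, the measured TCP pose, the force and the opening at its end, in the units of the state.
- telemetry.sense(): the state, without advancing time (a new reading comes with each control period).
- snapshot(name): name is "side" or "top"; returns (picture, depth): 400x640x3 uint8, red, green, blue; 400x640 float32, mm along the optical axis (not along the pixel's ray), 0 where there is no reading.
- camera_params(name): a dict with "K" (3x3 intrinsics, pixels), "extrinsics" (4x4, takes a point from camera to world coordinates). Camera axes: x right, y down, z forward; pixel columns grow to the right and rows downward; lengths in mm; the calibration is good to about 2 mm. A picture is of the moment at which its call begins. camera_params takes no time and is no camera call.
- job.hand_in(): hands the job in, once; it reports no verdict.
The state is a dict: "time": time; "joint_pos": joint angles; "qd": joint speeds; "joint_efforts": joint torques, N m; "tool_pos": TCP position; "tcp_rot": TCP orientation; "ft_force": force on the tool from outside, world axes, zero at the start; "wrist_torque": the same for the moment, N m; "finger_gap": finger opening in mm.
Only numpy, scipy, OpenCV 4.12 (cv2) and the standard library are available. Lean on these libraries where they do the work, as an engineer would, in place of code of your own. Each camera call takes 0.05 s, during which the arm holds its last target. There are 200 camera calls.

## Working session

There is one attempt and no reset: what is moved stays moved. The work goes in short steps, Python scripts to look and compute and a shell command to move; the robot and the scene stay as the last step left them, time stands still between calls to the robot, and variables do not carry over. Pictures are saved under pics/ and viewed, about 8 in all and at most 12, crops included, and the job is handed in when it is done.

```bash
mkdir -p pics
python3 - <<'E'
from bench import telemetry, snapshot, camera_params
import cv2,numpy as np
for n in("top","side"):
    p,d=snapshot(n); np.savez(f"{n}0.npz",p=p,d=d); cv2.imwrite(f"pics/{n}0.png",p[:,:,::-1])
    c=camera_params(n); print(n,np.round(c["K"],1).tolist(),np.round(c["extrinsics"],3).tolist())
s=telemetry.sense();print({k:np.round(v,3).tolist() for k,v in s.items()})
E
```

```text
top [[508.6, 0.0, 325.5], [0.0, 508.6, 199.9], [0.0, 0.0, 1.0]] [[-0.019, -0.998, 0.064, 333.641], [-1.0, 0.02, 0.009, -120.505], [-0.01, -0.063, -0.998, 1942.376], [0.0, 0.0, 0.0, 1.0]]
side [[492.1, 0.0, 325.5], [0.0, 492.1, 199.2], [0.0, 0.0, 1.0]] [[0.901, -0.275, 0.336, -70.377], [-0.434, -0.545, 0.717, -1235.57], [-0.014, -0.792, -0.61, 1022.221], [0.0, 0.0, 0.0, 1.0]]
{'time': 0.1, 'joint_pos': [62.602, 7.511, 85.323, -0.001, 87.263, -4.892], 'qd': [-0.048, -0.114, -0.172, 0.088, 0.064, -0.075], 'joint_efforts': [0.002, -57.095, -50.194, -0.0, 0.008, 0.0], 'tool_pos': [229.415, 553.864, 230.344], 'tcp_rot': [-179.903, -0.007, 157.494], 'ft_force': [0.472, -0.09, 0.016], 'wrist_torque': [0.028, -0.014, 0.028], 'finger_gap': 85.636}
```

View pics/top0.png

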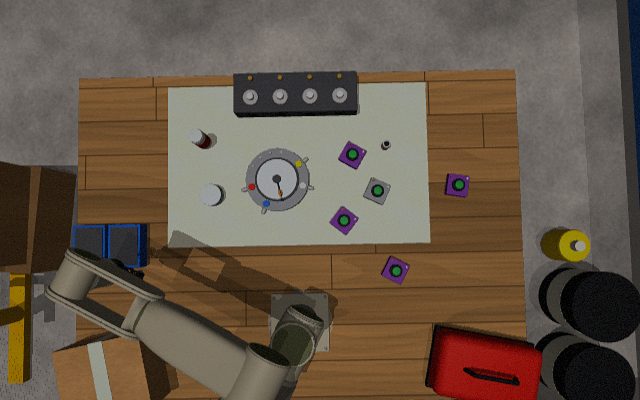

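View pics/side0.png

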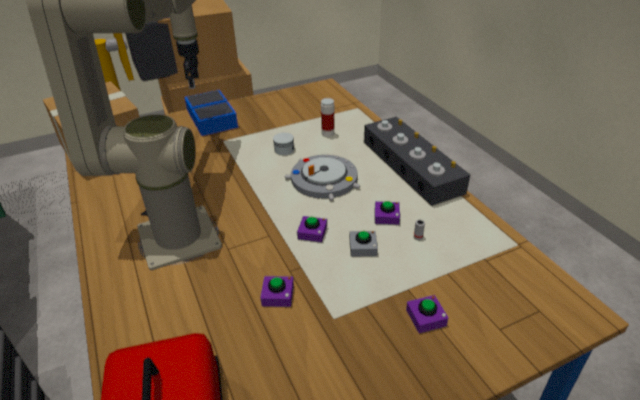

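The top view shows the tester at about (278,179), with caps yellow (298,163), white (302,186), blue (266,204) and red (251,187). The tab is near (280,192).
Button candidates: grey box (377,190), and purple look-alikes at (352,155), (344,220), (396,270) and (458,185). I choose the grey box at (377,190) and will check it in a close crop while measuring.

```bash
cat > h.py <<'E'
import cv2,numpy as np
from bench import camera_params
def cast(n,u,v,z):
    c=camera_params(n);E=np.array(c["extrinsics"]);r=E[:3,:3]@np.linalg.solve(np.array(c["K"]),[u,v,1]);o=E[:3,3]
    return (o+r*(z-o[2])/r[2])[:2]
def blobs(p,lo,hi,box,amin=8):
    x0,y0,x1,y1=box;h=cv2.cvtColor(p,cv2.COLOR_RGB2HSV)
    m=np.zeros(h.shape[:2],np.uint8);m[y0:y1,x0:x1]=cv2.inRange(h,lo,hi)[y0:y1,x0:x1]
    n,_,s,c=cv2.connectedComponentsWithStats(m)
    return [(s[i,4],c[i]) for i in range(1,n) if s[i,4]>=amin]
E
python3 - <<'E'
from h import *
p=np.load("top0.npz")["p"]
B=(240,140,320,215)
for name,lo,hi,z,box in[("yellow",(22,120,100),(34,255,255),36,B),("blue",(100,120,80),(125,255,255),36,B),("red",(0,150,80),(5,255,255),36,B),("red2",(172,150,80),(180,255,255),36,B),("orange",(7,130,80),(18,255,255),70,B),("green",(45,100,50),(85,255,255),57,(365,178,390,203))]:
    for a,c in blobs(p,lo,hi,box,3): print(name,a,c.round(1),cast("top",*c,z).round(1))
cr=cv2.resize(p[135:235,235:400],None,fx=4.8,fy=4.8,interpolation=cv2.INTER_CUBIC);cv2.imwrite("pics/crop1.png",cr[:,:,::-1])
E
```

```text
yellow 36 [298.1 163.2] [595.6  -2.9]
blue 37 [265.9 203.1] [447.2 120.2]
red 30 [251.3 186.5] [511.  174.7]
orange 12 [279.  192.5] [483.5  67.2]
green 60 [377.5 190. ] [ 486.6 -297.9]
```

View pics/crop1.png

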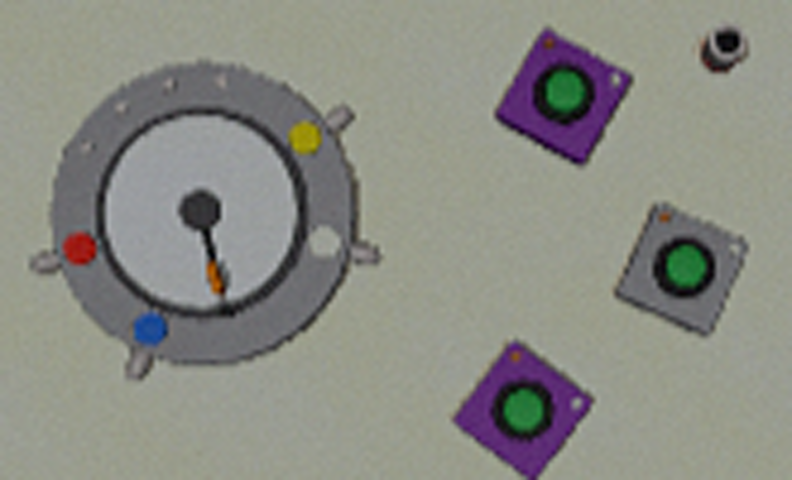

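The crop confirms that the grey box's button (685,267 in the crop) is the real one. Yellow is at (305,138), and the pointer runs down and slightly right to (228,305).
Fitting the caps puts the axis at about (538, 78.6), with the tab at about 196° and yellow at 305.3°. So the selector is pushed counter-clockwise by about 109°. I'll use the shut fingers, travelling high first.

```bash
python3 -m jog '[[[-0.681,-0.548,0,0,0,0,0],[-0.681,-0.548,0,0,0,0,0],[-0.681,-0.548,0,0,0,0,0],[-0.681,-0.548,0,0,0,0,0],[-0.681,-0.548,0,0,0,0,0],[-0.681,-0.548,0,0,0,0,0],[-0.681,-0.548,0,0,0,0,0],[-0.681,-0.548,0,0,0,0,0],[-0.681,-0.548,0,0,0,0,0],[-0.681,-0.548,0,0,0,0,0],[-0.681,-0.548,0,0,0,0,0],[-0.681,-0.548,0,0,0,0,0]]]' 40
python3 -m jog '[[[0,0,0,0,0,0.0268,0],[0,0,0,0,0,0.0268,0],[0,0,0,0,0,0.0268,0],[0,0,0,0,0,0.0268,0],[0,0,0,0,0,0.0268,0],[0,0,0,0,0,0.0268,0],[0,0,0,0,0,0.0268,0],[0,0,0,0,0,0,0],[0,0,0,0,0,0,0]]]'
```

```text
time: 1.6
tool_pos: [481.5, 92.8, 231.0]
tcp_rot: [-180.0, -0.0, 157.5]
ft_force: [0.7, 0.5, 0.4]
finger_gap: 0.1
time: 2.72
tool_pos: [481.1, 94.2, 231.1]
tcp_rot: [-180.0, 0.0, 90.2]
ft_force: [-0.3, 0.3, -0.2]
finger_gap: -0.2
```

```bash
python3 -m jog '[[[0,0,0.6,0,0,0,0],[0,0,0.6,0,0,0,0],[0,0,0.6,0,0,0,0],[0,0,0.6,0,0,0,0],[0,0,0.3,0,0,0,0],[0,0,0,0,0,0,0],[0,0,0,0,0,0,0]]]'
python3 - <<'E'
from h import *
from bench import snapshot
p,_=snapshot("side");cr=cv2.resize(p[130:220,265:385],None,fx=6,fy=6,interpolation=cv2.INTER_CUBIC);cv2.imwrite("pics/s1.png",cr[:,:,::-1])
E
```

```text
time: 3.6
tool_pos: [482.2, 94.2, 97.6]
tcp_rot: [179.9, -0.0, 90.0]
ft_force: [-0.1, -0.5, 0.9]
finger_gap: -0.0
```

View pics/s1.png

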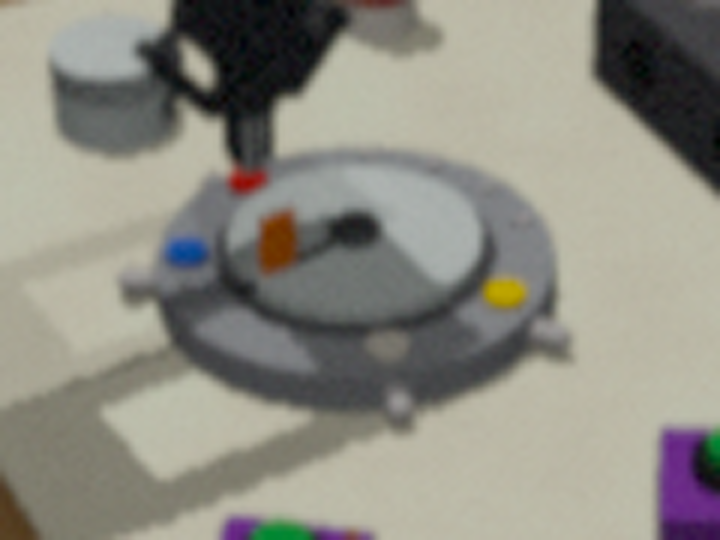

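The shut fingers (250,165 in the crop) are behind the tab (278,240) on its clockwise side, with the piston clear. I'll lower them and start pushing.

```bash
python3 -m jog '[[[0,0,0.3,0,0,0,0],[0,0,0.3,0,0,0,0],[0,0,0.2,0,0,0,0],[0,0,0,0,0,0,0]]]'
python3 -m jog '[[[-0.08,-0.018,0,0,0,-0.0111,0],[-0.08,-0.018,0,0,0,-0.0111,0],[-0.08,-0.018,0,0,0,-0.0111,0],[-0.08,-0.018,0,0,0,-0.0111,0],[-0.08,-0.018,0,0,0,-0.0111,0],[-0.08,-0.018,0,0,0,-0.0111,0],[-0.08,-0.018,0,0,0,-0.0111,0],[-0.08,-0.018,0,0,0,-0.0111,0]]]'
```

```text
time: 4.15
tool_pos: [480.0, 94.0, 54.7]
tcp_rot: [-179.8, 0.0, 90.0]
ft_force: [-0.6, 0.2, 0.4]
finger_gap: -0.2
time: 5.15
tool_pos: [481.5, 62.2, 56.5]
tcp_rot: [-180.0, -0.1, 122.1]
ft_force: [-4.1, 3.2, 2.2]
finger_gap: -0.0
```

Contact is made at about 5 N, and the TCP is where expected. I'll continue.

```bash
python3 -m jog '[[[-0.08,-0.018,0,0,0,-0.0111,0],[-0.08,-0.018,0,0,0,-0.0111,0],[-0.08,-0.018,0,0,0,-0.0111,0],[-0.08,-0.018,0,0,0,-0.0111,0],[-0.08,-0.018,0,0,0,-0.0111,0],[-0.08,-0.018,0,0,0,-0.0111,0],[-0.08,-0.018,0,0,0,-0.0111,0],[-0.08,-0.018,0,0,0,-0.0111,0],[-0.08,-0.018,0,0,0,-0.0111,0],[-0.08,-0.018,0,0,0,-0.0111,0],[-0.08,-0.018,0,0,0,-0.0111,0],[-0.08,-0.018,0,0,0,-0.0111,0]]]'
```

```text
time: 6.65
tool_pos: [512.5, 25.4, 56.0]
tcp_rot: [-179.9, -0.1, 170.0]
ft_force: [-4.4, -1.8, 0.3]
finger_gap: -0.2
```

```bash
python3 -m jog '[[[-0.08,-0.018,0,0,0,-0.0111,0],[-0.08,-0.018,0,0,0,-0.0111,0],[-0.08,-0.018,0,0,0,-0.0111,0],[-0.08,-0.018,0,0,0,-0.0111,0],[-0.08,-0.018,0,0,0,-0.0111,0],[-0.08,-0.018,0,0,0,-0.0111,0],[-0.08,-0.018,0,0,0,-0.0111,0],[-0.08,-0.018,0,0,0,-0.0111,0],[-0.08,-0.018,0,0,0,-0.0111,0],[-0.04,-0.009,0,0,0,-0.0055,0],[0,0,0,0,0,0,0]]]'
python3 - <<'E'
from h import *
from bench import snapshot,telemetry
p,_=snapshot("side");cr=cv2.resize(p[130:220,265:385],None,fx=6,fy=6,interpolation=cv2.INTER_CUBIC);cv2.imwrite("pics/s2.png",cr[:,:,::-1])
s=telemetry.sense();t=s["tool_pos"];print(np.round(t,1),s["tcp_rot"],s["ft_force"])
E
```

```text
time: 8.02
tool_pos: [551.4, 21.4, 56.2]
tcp_rot: [-180.0, -0.1, -152.2]
ft_force: [-1.1, -3.9, -0.5]
finger_gap: 0.2
[551.4  21.4  56.3] [-1.79976464e+02 -4.46793497e-02 -1.52238078e+02] [-1.48830922 -4.39528925 -0.54147431]
```

View pics/s2.png

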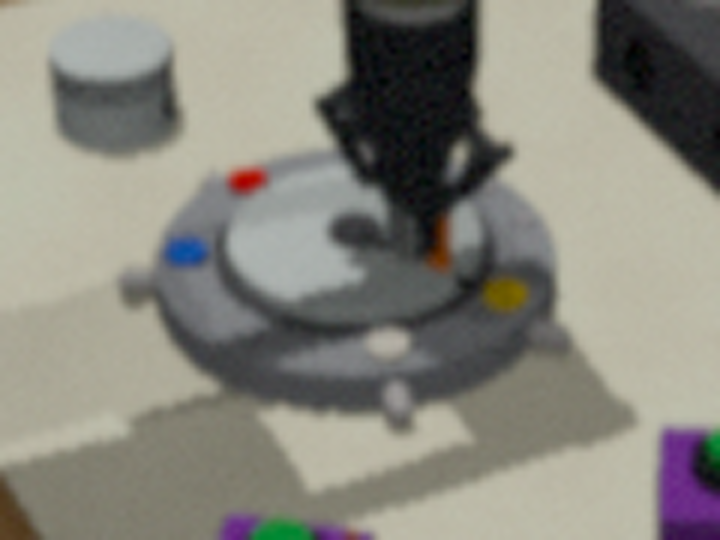

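The tab (440,245 in the crop) is nearly in line from the hub (352,230) to yellow (506,293). The arm stands at 297.8° and needs about 305. I'll push 6° more, slowly, then back off and rise.

```bash
python3 -m jog '[[[-0.04,-0.009,0,0,0,-0.0055,0],[-0.04,-0.009,0,0,0,-0.0055,0],[-0.04,-0.009,0,0,0,-0.0055,0],[0,0,0,0,0,0,0]]]'
python3 -m jog '[[[0.1,0,0,0,0,0,0],[0.2,0,0,0,0,0,0],[0,0,-0.4,0,0,0,0],[0,0,-0.8,0,0,0,0],[0,0,-0.8,0,0,0,0],[0,0,0,0,0,0,0]]]'
```

```text
time: 8.57
tool_pos: [557.4, 23.6, 56.3]
tcp_rot: [-180.0, -0.0, -146.3]
ft_force: [-0.7, -3.2, -0.8]
finger_gap: 0.2
time: 9.32
tool_pos: [547.4, 15.3, 160.9]
tcp_rot: [-179.7, 0.4, -146.3]
ft_force: [0.4, 0.6, -0.5]
finger_gap: -0.2
```

```bash
python3 -m jog '[[[0.561,-0.567,0,0,0,0,0],[0.561,-0.567,0,0,0,0,0],[0.561,-0.567,0,0,0,0,0],[0.561,-0.567,0,0,0,0,0],[0.561,-0.567,0,0,0,0,0],[0.561,-0.567,0,0,0,0,0],[0.561,-0.567,0,0,0,0,0],[0.561,-0.567,0,0,0,0,0],[0,0,0,0,0,0,0],[0,0,0,0,0,0,0]]]'
python3 - <<'E'
from h import *
from bench import snapshot
p,_=snapshot("top");q,_=snapshot("side")
C=np.array([538,78.6])
for n,im,box in(("top",p,(240,140,320,215)),("side",q,(285,140,365,205))):
  for nm,lo,hi,z in(("tab",(5,150,60),(19,255,255),63),("yel",(22,120,80),(34,255,255),36)):
    for a,c in blobs(im,lo,hi,box,4):
      w=cast(n,*c,z)-C;print(n,nm,a,c.round(1),(w+C).round(1),np.degrees(np.arctan2(w[1],w[0])).round(1),np.hypot(*w).round(1))
a=cv2.resize(p[140:220,235:325],(540,480),interpolation=cv2.INTER_CUBIC)
cv2.imwrite("pics/t3.png",a[:,:,::-1])
# side: ends of tab's orange: z unknown; button check in side
for a_,c in blobs(q,(45,100,40),(85,255,255),(345,225,380,250)): print("btn side",a_,c.round(1),cast("side",*c,55).round(1))
E
```

```text
time: 10.58
tool_pos: [500.2, -268.7, 155.9]
tcp_rot: [-178.9, -2.1, -149.2]
ft_force: [0.8, 0.0, -0.3]
finger_gap: 0.3
top tab 14 [288.3 169.1] [570.8  32.1] -54.8 56.9
top yel 37 [298.  163.3] [595.3  -2.7] -54.8 99.4
side tab 38 [337.9 168.1] [574.2  33.2] -51.4 58.0
side yel 15 [346.5 178.3] [590.1  -1.3] -56.9 95.4
btn side 82 [363.1 235.3] [ 486.1 -304.4]
```

View pics/t3.png

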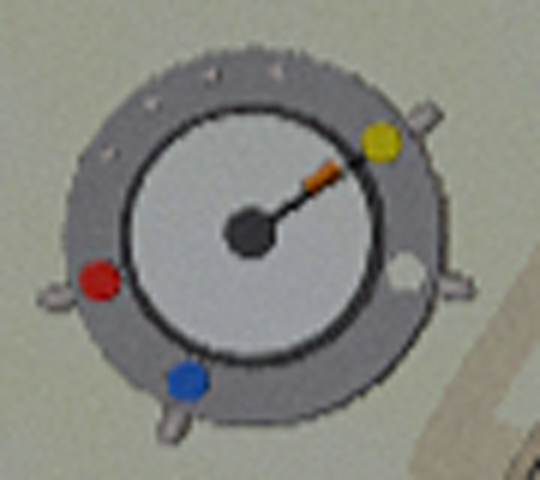

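The pointer (352,160 in the crop) lies on the line from the hub (251,232) to yellow (381,142); the measured angles agree at −54.8° each. The arm stopped short of the button because joint 6 hit its range limit, so I'll turn the wrist back.

```bash
python3 -m jog '[[[0,0,0,0,0,0.025,0],[0,0,0,0,0,0.025,0],[0,0,0,0,0,0.025,0],[0,0,0,0,0,0.025,0],[0,0,0,0,0,0.025,0],[0,0,0,0,0,0.025,0],[0,0,0,0,0,0.025,0],[0,0,0,0,0,0,0],[0,0,0,0,0,0,0]]]'; python3 -c "
from bench import telemetry as t
import numpy as np
s=t.sense();print(np.round(s['tool_pos'],1),np.round(s['tcp_rot'],2),np.round(s['joint_pos'],1))"
```

```text
time: 11.8
tool_pos: [500.1, -269.0, 156.3]
tcp_rot: [-177.6, 0.1, 148.0]
ft_force: [-0.4, 0.3, -1.0]
finger_gap: -0.3
[ 500.1 -269.   156.3] [-1.7758e+02  8.0000e-02  1.4802e+02] [-31.9   5.3  95.5  -2.5  79.1 -89.4]
```

```bash
python3 -m jog '[[[-0.045,-0.325,0,0,0,0,0],[-0.045,-0.325,0,-0.0067,0,0,0],[0,0,0.6,0,0,0,0],[0,0,0.6,0,0,0,0],[0,0,0.5,0,0,0,0],[0,0,0.1,0,0,0,0],[0,0,0,0,0,0,0]]]'
python3 - <<'E'
from h import *
from bench import snapshot
p,_=snapshot("side");cr=cv2.resize(p[205:265,325:405],None,fx=6,fy=6,interpolation=cv2.INTER_CUBIC);cv2.imwrite("pics/s4.png",cr[:,:,::-1])
E
```

```text
time: 12.68
tool_pos: [486.4, -299.9, 68.0]
tcp_rot: [-180.0, 0.1, 147.8]
ft_force: [-0.6, 0.2, 0.1]
finger_gap: 0.2
```

View pics/s4.png

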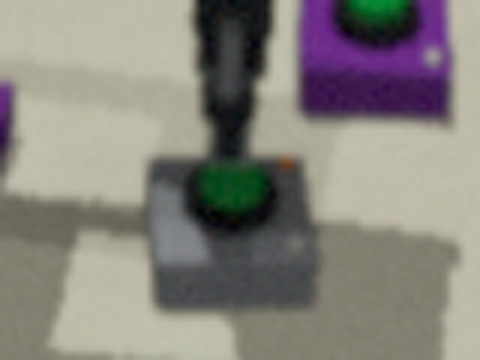

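The fingertips (232,158 in the crop) hang just over the grey box's button (233,187), slightly towards its back. I'll shift 3 mm towards the front and press.

```bash
python3 -m jog '[[[-0.03,-0.05,0.1,0,0,0,0],[0,0,0.1,0,0,0,0],[0,0,0.04,0,0,0,0],[0,0,0.04,0,0,0,0],[0,0,0.04,0,0,0,0],[0,0,0,0,0,0,0]]]'
```

```text
time: 13.48
tool_pos: [486.6, -302.5, 51.8]
tcp_rot: [-180.0, 0.1, 147.8]
ft_force: [-1.8, -1.0, 4.5]
finger_gap: -0.2
```

```bash
python3 -m jog '[[[0,0,0.02,0,0,0,0],[0,0,0.02,0,0,0,0],[0,0,0,0,0,0,0],[0,0,0,0,0,0,0]]]'
```

```text
time: 13.98
tool_pos: [486.7, -302.5, 50.9]
tcp_rot: [-180.0, 0.1, 147.8]
ft_force: [-6.1, 2.9, 13.7]
finger_gap: 0.1
```

The button has bottomed out (13.7 N at z 50.9). I'll lift off and check.

```bash
python3 -m jog '[[[0,0,-0.2,0,0,0,0],[0,0,-0.6,0,0,0,0],[0,0,-0.8,0,0,0,0],[0,0,-0.8,0,0,0,0],[0,0,-0.8,0,0,0,0],[0,0,0,0,0,0,0],[0,0,0,0,0,0,0]]]'
python3 - <<'E'
from h import *
from bench import snapshot
p,_=snapshot("top");q,_=snapshot("side")
C=np.array([538,78.6])
for nm,lo,hi,z in(("tab",(5,150,60),(19,255,255),63),("yel",(22,120,80),(34,255,255),36)):
    for a,c in blobs(p,lo,hi,(240,140,320,215),4):
      w=cast("top",*c,z)-C;print(nm,a,np.degrees(np.arctan2(w[1],w[0])).round(1))
for a_,c in blobs(q,(45,100,40),(85,255,255),(345,225,380,250)): print("btn side",a_,c.round(1))
d=cv2.absdiff(q,np.load("side0.npz")["p"]);print("side diff can/piston/socket",d[95:135,318:338].mean(),d[132:156,272:297].mean(),d[218:240,412:428].mean())
cr=cv2.resize(q[80:280,250:450],(600,600),interpolation=cv2.INTER_CUBIC);cv2.imwrite("pics/s5.png",cr[:,:,::-1])
E
```

```text
time: 14.85
tool_pos: [486.1, -301.7, 208.7]
tcp_rot: [180.0, 0.0, 147.8]
ft_force: [-0.4, 0.8, -0.2]
finger_gap: 0.3
tab 13 -54.6
yel 37 -54.8
btn side 78 [363.1 235.4]
side diff can/piston/socket 5.329166666666667 5.516111111111111 5.274621212121212
```

View pics/s5.png

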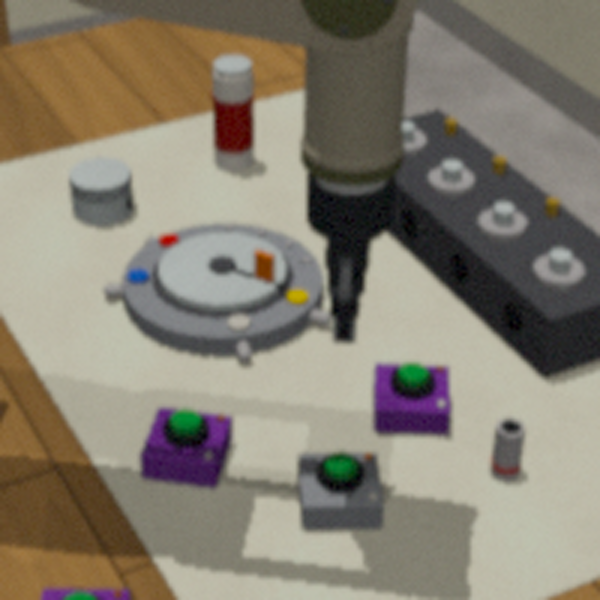

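The pointer is on yellow (297,296 in the crop), and the button (341,468) is up. Can, piston and socket have not moved, and the gripper is clear of everything.

```bash
python3 -c "
from bench import job
print(job.hand_in())"
```

```text
the job is handed in; nothing more can be done
None
```

I set the selector to yellow, pressed the green test button fully down and released it, then handed the job in after about 15 s. The hand-in gives no verdict.

- **Selector:** I pushed the tab about 109° counter-clockwise with the shut fingers, at about 3–5 N. From the top camera, the last check put the tab at −54.6° and the yellow cap at −54.8°. A cruder side-view estimate, taken before the press, differed by about 5° (−51.4° against −56.9°). The pointer was clearly on yellow in the top picture, so I trusted that one.
- **Button:** I pressed the button on the grey box, not a purple look-alike. It bottomed out at 13.7 N with the fingertips at z = 50.9 mm, about 6 mm of travel. Afterwards it looked the same in the side picture as before the press.
- **Everything else:** The piston, socket and spray can showed no change from the first picture, and the gripper was clear of everything.
- **Wrist limit:** Joint 6 reached its range limit on the way to the button, so the arm stopped short and tilted by about 2°. I turned the wrist back and levelled it before pressing.

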